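Slide the typing plate out over the end of its viewing box

ROBOT

A 6-joint arm with a two-finger parallel gripper is mounted at the origin on a cart in front of the work surface, level with it; the furniture and walls round the work are solid. World frame = base frame: x ahead of the robot, y to its left, z up, the work surface at z = 0. Lengths are in m, angles in degrees, forces in N, time in s.
With the tool pointing down it reaches from about 0.4 to 0.825 m from the base axis. Payload 7 kg.
Tool frame: the origin (TCP) lies at the very end of the fingers, on their centre line; the grasp point (between the pads) lies 19 mm behind it; z points along the fingers, y is the line along which they close (so a half turn about z gives the same grasp; the last joint's range is limited). The gripper opens to 88 mm and grips with 3 to 60 N. Pads are 19 mm wide; open, the fingers measure 130 mm over their backs; the gripper's body (78 mm by 193 mm) begins 47 mm behind the grasp point.
Start: joints at [80.907, 20.546, 0.682, 0, -70.136, -16.507], TCP at [0.292, 0.609, 0.227] pointing down, gripper open.
Joint ranges: [-176.03, 176.03], [-82.01, 121.73], [-58.28, 71.71], [-173.87, 95.51], [-174.79, -0.11], [-173.66, 173.66]. Speed limits (degrees/s): [136.94, 136.94, 172.46, 180, 180, 180].

INTERFACE

Orientations are given as [roll, pitch, yaw] about the fixed x, y, z axes, in that order (R = Rz(yaw) Ry(pitch) Rx(roll)).
In Python, from plant import get_state, imaging, r, finder gives the robot as it stands.
- The arm moves only by the shell command python3 -m handwheel 'ROWS' [FORCE]. ROWS is JSON, a list of rows, each a list of 5 numbers: the closure, from 0 (fully open) to 1 (shut), then the shift along the world's x, y, z in cm, then the turn about the world's z in degrees. A call has 1 to 8 rows; each row is the pose to reach, as a shift and turn from the pose commanded when the call began; what a row does not reach only later rows make up. A row lasts 1/8 s, in which the tool goes at most 62.5 mm and 10.7 degrees, less where a joint would pass 70% of its speed; a pose out of reach is approached as far as the arm can. A call with a gripper value outside its range is refused whole. The fingers move at their own pace and stop on an object; FORCE is the grip in N (left out, the last holds). Time passes only in rows, so rows that repeat a pose let the fingers close. It gives the time, the measured TCP pose, the force, the opening and the grip force at its end, in the units of the state.
- get_state(): the state, without advancing time (a new reading comes with each control period).
- imaging.capture(name): name is "scene" or "top" or "wrist"; returns (picture, depth): 420x560x3 uint8, red, green, blue; 420x560 float32, m along the optical axis (not along the pixel's ray), 0 where there is no reading.
- imaging.get_calibration(name): a dict with "fx", "fy", "cx", "cy" (pixels), "dist" ([k1, k2, p1, p2, k3] as OpenCV has them; the pictures are not rectified), "rvec" (rotation vector, rad) and "tvec" (3), from world to camera coordinates, as OpenCV has them; the wrist camera has in their place "hand_eye" (4x4, takes a point from camera to tool coordinates, whose origin is the TCP and whose axes are the flange's). Camera axes: x right, y down, z forward; pixel columns grow to the right and rows downward; lengths in m; the calibration is good to about 2 mm. A picture is of the moment at which its call begins: read the wrist's pose just before it. get_calibration takes no time and is no camera call.
- r.close_job(): hands the job in; it is judged then, once.
Trained networks look in the newest picture that a camera, given by its name, has taken for a name from the list of things; names that differ only in an ending like _2 or _b are one class to them, and where a whole thing is asked for, a point or a joint stands for the part that bears it (a point fixed in the world has none). Each returns a list of dicts, best first, with "p" (0 to 1); they miss things now and then, are a little off and sometimes report something else, mostly with a low value. They report only what shows in the picture. A call takes as long as a camera call.
- finder.cut_out(camera, query): "region" (420x560 bool, what is visible of it) and "pixel" ([column, row] in pixels, amid what is visible of it).
The state is a dict: "time_s": time; "joints": joint angles; "qd": joint speeds; "joint_torque": joint torques, N m; "tcp_pos": TCP position; "eef_rot": TCP orientation; "contact_force": force on the tool from outside, world axes, zero at the start; "moment": the same for the moment, N m; "gripper_width": finger opening in m; "gripper_force": force on a finger pad.
Only numpy, scipy, OpenCV 4.12 (cv2) and the standard library are available. Lean on these libraries where they do the work, as an engineer would, in place of code of your own. Each camera call takes 0.05 s, during which the arm holds its last target. There are 200 camera calls.

TASK

The white enamel typing plate lies in the viewing box, kept in by the upright turn-button on the box's open end. With the fingertips, first push the button over sideways until it lies down below the ledges, then push the plate slowly along the ledges until about 7 cm of it overhangs that end, so that the next person can take it by its edge. Leave it lying flat and the button down; do not lift the plate or let it tip or fall, and leave the cups, bottles and other things standing where they are.

Things in the scene. Friction and masses are not known exactly. Their poses are not given: they have to be found in the camera images.
- viewing_box: grey low light box, fixed, 420 (x) x 264 (y) mm. Origin: centre of its underside, on the bench. Its x axis runs along its length to the open end (roughly to the robot's right), y away from the robot, z up. The plate slides on two aluminium ledges of 60 mm height, 102 to 121 mm either side of the centre line, between side fences (72 mm high, 3 mm play each side of the plate).
- box_recess (a point): middle of the smooth panel sunk between the ledges, at 44 mm height (box frame 0, 0, 44 mm), 16 mm below the ledges. The recess reaches from box x = -198 mm (closed end: a wall 72 mm high) to +196 mm and 102 mm either side. Some 78 to 100 mm of it lie bare behind the plate: there the fingertips can go lower than the plate's underside and push its rear edge.
- box_open_end (a point): middle of the open end's outer edge at ledge height (box frame 210, 0, 60 mm); axes as the box's. The end has a rail flush with the ledges, so the plate slides out over it. A plate overhang of under 110 mm does not tip.
- typing_plate: white enamel plate with ring wells, 300 (x) x 236 (y) x 5 mm, 0.3 to 0.6 kg, loose, flat on the ledges. Origin: centre of its underside; x axis along the box's x axis, z up. Front edge at x = +150 mm, rear edge at x = -150 mm. At the start its front edge lies 8 to 30 mm inside the open end.
- plate_edge (a point): middle of the plate's front edge, half-way up its thickness (plate frame 150, 0, 2.5 mm).
- stop_button (a joint): turn-button: a steel bar 16 mm wide on a screw in the open end's outer face (screw at box frame 216, 0, 34 mm), turning in the plane of that face. 0 = upright, tip 22 mm above the ledges; positive = leaning to the robot's side, negative = away; it lies down at +-1.6, either side will do. Tipped past about 0.6 it drops by itself. Under 1 N at the stud moves it; the plate cannot.
- stop_stud (a point): middle of the black stud on the button, 13 mm diameter, 22 mm long, 46 mm from the screw, sticking outward from the end (box frame x = 219 to 241 mm). At 80 mm height when upright, about 33 mm when lying down.
- sample_cup_1: small navy cup, 18 mm diameter, 23 mm high, loose, standing on the panel in the recess behind the plate, 62 to 85 mm off the centre line, away from the robot; origin at the centre of its underside. Not to be disturbed.
- sample_cup_2: the same, on the robot's side of the centre line. Not to be disturbed.
- vial_15: stoppered glass vial, 33 mm diameter, 58 mm high, loose, on the bench beyond the box; origin at the centre of its underside. Bystander.
- dropper_pink: dropper bottle, 27 mm diameter, 74 mm high, loose, on the bench beyond the box; origin at the centre of its underside. Bystander.
- dropper_blue: dropper bottle, 29 mm diameter, 80 mm high, loose, on the bench left of the box; origin at the centre of its underside. Bystander.
- dropper_red: dropper bottle, 26 mm diameter, 70 mm high, loose, on the bench left of the box; origin at the centre of its underside. Bystander.
- mouse: black computer mouse, 110 x 58 x 39 mm, loose, on the bench right of the box; origin at the centre of its underside. Bystander.

How it is judged:
By the outcome, as a careful person would: the job done as asked, in the order asked, and still so for the second after the job is handed in, with the robot touching nothing.
It also fails if it takes over 48 s, if anything falls off the work surface, if the arm or the gripper's body presses on something with over 40 N, if the wrist force passes 120 N, or if a joint passes its speed limit or range.

## Working session

There is one attempt and no reset: what is moved stays moved. The work goes in short steps, Python scripts to look and compute and a shell command to move; the robot and the scene stay as the last step left them, time stands still between calls to the robot, and variables do not carry over. Pictures are saved under pics/ and viewed, at most 10 in all, crops included, and the job is handed in when it is done.

```bash
mkdir -p pics
cat > h.py <<'E'
import numpy as np, cv2
from scipy.spatial.transform import Rotation as R
from plant import get_state, imaging, r, finder
def cam(name, st=None):
    c=imaging.get_calibration(name)
    K=np.array([[c['fx'],0,c['cx']],[0,c['fy'],c['cy']],[0,0,1]]);d=np.array(c['dist'],float)
    if 'hand_eye' in c:
        T=np.eye(4);T[:3,:3]=R.from_euler('xyz',st['eef_rot'],degrees=True).as_matrix();T[:3,3]=st['tcp_pos']
        T=T@np.array(c['hand_eye'])
    else:
        W=np.eye(4);W[:3,:3]=R.from_rotvec(np.ravel(c['rvec'])).as_matrix();W[:3,3]=np.ravel(c['tvec']);T=np.linalg.inv(W)
    return K,d,T
def rays(C,px):
    K,d,T=C
    n=cv2.undistortPoints(np.array(px,float).reshape(-1,1,2),K,d).reshape(-1,2)
    return np.c_[n,np.ones(len(n))]
def at_z(C,px,z):
    v=rays(C,px)@C[2][:3,:3].T;o=C[2][:3,3]
    return o+v*((z-o[2])/v[:,2])[:,None]
def at_depth(C,px,dep):
    px=np.array(px).reshape(-1,2);D=np.array([dep[int(b),int(a)] for a,b in px])
    return (rays(C,px)*D[:,None])@C[2][:3,:3].T+C[2][:3,3]
E
python3 - <<'E'
from h import *
print(get_state())
for n in ['scene','top']:
    im,dp=imaging.capture(n);cv2.imwrite(f'pics/{n}0.png',im[:,:,::-1]);np.save(n+'0.npy',dp)
    C=cam(n)
    for q in ['typing_plate','viewing_box','stop_button','stop_stud','sample_cup_1','dropper_red','mouse','vial_15','dropper_blue']:
        for o in finder.cut_out(n,q)[:2]:
            m=o['region'];v,u=np.nonzero(m)
            ok=dp[m]>0
            P=at_depth(C,np.c_[u,v][ok],dp) if ok.any() else np.zeros((1,3))
            print(n,q,round(o['p'],2),np.round(o['pixel']),m.sum(),np.round(np.median(P,0),3),np.round(P.min(0),3),np.round(P.max(0),3))
E
```

```text
{'time_s': 0.0, 'joints': array([ 8.09071586e+01,  2.05908380e+01,  6.32846240e-01, -2.24998810e-02,
       -7.01356288e+01, -1.65078607e+01]), 'qd': array([-0.04873547,  0.02830473,  0.02226397, -0.04132078, -0.08615464,
        0.03427333]), 'joint_torque': array([ 2.76781182e-03, -5.82729328e+01,  2.93051898e+01,  6.99731380e+00,
        6.89771390e-03, -1.54028357e-04]), 'tcp_pos': array([0.29145167, 0.6082765 , 0.2256149 ]), 'eef_rot': array([ 1.79904228e+02, -6.32548156e-03, -2.56083595e+01]), 'contact_force': array([-0.19234046,  0.11111042,  0.21928483]), 'moment': array([-0.00454515,  0.06582937, -0.03541913]), 'gripper_force': 0.0, 'gripper_width': 0.08730096035354355}
scene typing_plate 0.96 [247. 222.] 5896 [0.517 0.107 0.065] [ 0.399 -0.038  0.041] [0.65  0.28  0.075]
scene viewing_box 0.64 [209. 236.] 4463 [0.475 0.211 0.053] [ 0.387 -0.088 -0.003] [0.714 0.362 0.093]
scene stop_stud 0.49 [301. 241.] 48 [ 0.519 -0.068  0.082] [ 0.513 -0.088  0.022] [ 0.552 -0.059  0.093]
scene dropper_red 0.49 [155. 220.] 97 [0.405 0.395 0.036] [0.395 0.386 0.002] [0.417 0.408 0.067]
sc
[... 920 characters left out ...]
94]
top sample_cup_1 0.6 [162. 194.] 44 [0.6   0.316 0.057] [0.591 0.305 0.044] [0.608 0.321 0.071]
top sample_cup_1 0.56 [299. 159.] 66 [ 0.683 -0.045  0.053] [ 0.676 -0.057  0.026] [ 0.692 -0.036  0.077]
top mouse 0.74 [241. 222.] 10842 [0.523 0.116 0.066] [ 0.402 -0.038  0.043] [0.649 0.268 0.072]
top mouse 0.73 [406. 256.] 822 [ 0.442 -0.332  0.032] [ 0.388 -0.367 -0.002] [ 0.493 -0.311  0.043]
top vial_15 0.7 [321. 166.] 160 [ 0.679 -0.093  0.058] [ 0.666 -0.111 -0.001] [ 0.697 -0.079  0.063]
top vial_15 0.32 [311. 220.] 63 [ 0.522 -0.075  0.086] [ 0.515 -0.099  0.002] [ 0.528 -0.06   0.094]
top dropper_blue 0.7 [131. 244.] 153 [0.461 0.396 0.047] [0.448 0.388 0.005] [0.474 0.41  0.085]
```

Run:
```python
from h import *
im=cv2.imread('pics/top0.png');cv2.imwrite('pics/top0c.png',cv2.resize(im[120:320,100:440],None,fx=2.35,fy=2.35,interpolation=cv2.INTER_CUBIC))
C=cam('top');dp=np.load('top0.npy')
imaging.capture('top')
o=[x for x in finder.cut_out('top','typing_plate') if x['region'].sum()>3000][0]
cn=max(cv2.findContours(o['region'].astype(np.uint8),0,1)[0],key=cv2.contourArea).reshape(-1,2)
P=at_z(C,cn,0.065)[:,:2]
rc=cv2.minAreaRect((P*1000).astype(np.float32));print(rc,cv2.boxPoints(rc).round(0).tolist())
# ledges/fence long edges angle via plate box
```

```text
((524.3965454101562, 115.09873962402344), (302.1888122558594, 237.71942138671875), 88.16635131835938) [[401.0, -32.0], [638.0, -40.0], [648.0, 262.0], [410.0, 270.0]]
```

View pics/top0c.png

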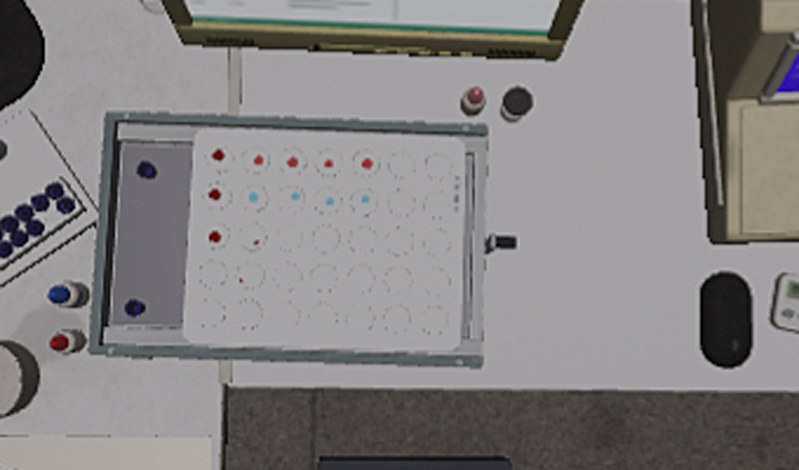

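The plate lies in the box. The stud is at (503,242) in the crop and the cups are at (147,170) and (135,308). Next I move over to the robot's side of the stud.

```bash
python3 -m handwheel '[[0.5,2,-5.8,0,-8.3],[1,4,-11.6,0,-16.6],[1,6,-17.4,0,-24.9],[1,8,-23.2,0,-33.2],[1,10,-29,0,-41.5],[1,12,-34.8,0,-49.8],[1,14,-40.6,0,-58.1],[1,16,-46.4,0,-66.2]]' 20 && python3 -m handwheel '[[1,0.4,-6,0,0],[1,0.8,-12,-1,0],[1,1.2,-18,-2,0],[1,1.6,-21,-4,0],[1,1.6,-22,-6,0],[1,1.6,-22.4,-8,0],[1,1.6,-22.4,-8,0],[1,1.6,-22.4,-8,0]]'
python3 - <<'E'
from h import *
s=get_state();im,dp=imaging.capture('wrist');C=cam('wrist',s)
cv2.imwrite('pics/w1.png',im[:,:,::-1])
print(s['time_s'],s['tcp_pos'],s['eef_rot'],s['joints'],s['gripper_width'])
for q in ['stop_stud','stop_button']:
    for o in finder.cut_out('wrist',q)[:2]:
        m=o['region'];v,u=np.nonzero(m);P=at_depth(C,np.c_[u,v],dp);P=P[(P[:,2]>.06)&(P[:,2]<.1)]
        print(q,o['p'],o['pixel'],len(P),P.min(0),P.max(0),np.median(P,0))
E
```

```text
time_s: 2.1
tcp_pos: [0.452, 0.143, 0.2271]
eef_rot: [-179.9, 0.0, -92.0]
contact_force: [1.7, -0.6, 0.8]
gripper_width: 0.013
gripper_force: 0.0
time_s: 3.1
tcp_pos: [0.4682, -0.0791, 0.1474]
eef_rot: [-179.9, -0.0, -91.8]
contact_force: [1.0, -0.2, 0.2]
gripper_width: 0.0007
gripper_force: 0.0
3.1 [ 0.46820747 -0.0791062   0.14739171] [-1.79944037e+02 -1.80797857e-03 -9.17784524e+01] [ 1.42487349e+01  5.59324363e+00 -3.03553720e+01  2.12470720e-02
 -5.39980973e+01 -1.60396678e+01] 0.0006549896916927503
stop_stud 0.72 [211.7, 217.4] 623 [ 0.51420595 -0.08871911  0.06002848] [ 0.52932953 -0.06244423  0.08884881] [ 0.52126156 -0.07975353  0.08595308]
stop_stud 0.15 [122.8, 231.2] 4032 [ 0.45860027 -0.08871911  0.06000282] [0.65472862 0.0187658  0.08884881] [ 0.63035404 -0.05106434  0.06294178]
stop_button 0.6 [213.6, 219.2] 607 [ 0.51420595 -0.08871911  0.06002848] [ 0.52872019 -0.06244423  0.08884881] [ 0.52112001 -0.07982081  0.08606403]
```

View pics/w1.png

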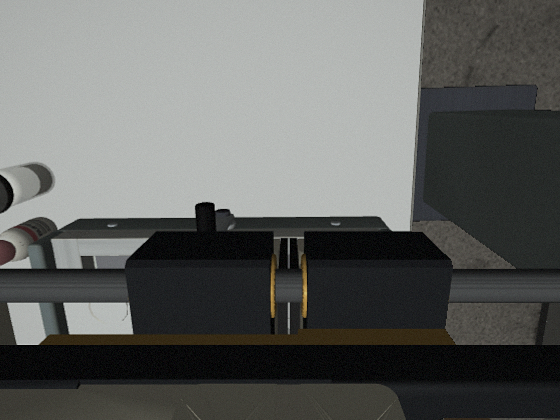

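The wrist view shows the stud at (205,215), which is x≈0.521, y≈-0.088 to -0.066, height as expected. I descend beside it and push it away from the robot.

```bash
python3 -m handwheel '[[1,-0.5,0,-4,0],[1,-0.5,0,-8,0],[1,0.5,0,-8,0],[1,1.5,0,-8,0],[1,2.5,0,-8,0],[1,3.5,0,-8,0],[1,4.5,0,-8,0],[1,5.5,0,-8,0]]' && python3 -m handwheel '[[1,1,0,0,0],[1,1.5,0,0,0],[1,0,0,4,0],[1,0,0,8,0],[1,-3,6,10,0],[1,-3,6,10,0]]'
python3 - <<'E'
from h import *
im,dp=imaging.capture('scene');cv2.imwrite('pics/s1.png',cv2.resize(im[150:300,180:380],None,fx=4,fy=4)[:,:,::-1]);C=cam('scene')
for q in ['stop_stud','stop_button']:
    for o in finder.cut_out('scene',q)[:2]:
        m=o['region'];v,u=np.nonzero(m);P=at_depth(C,np.c_[u,v],dp)
        print(q,o['p'],o['pixel'],len(P),P.min(0),P.max(0),np.median(P,0))
E
```

```text
time_s: 4.25
tcp_pos: [0.5234, -0.0793, 0.0667]
eef_rot: [-180.0, 0.0, -91.8]
contact_force: [0.5, -0.1, 0.6]
gripper_width: 0.0004
gripper_force: 0.1
time_s: 5.0
tcp_pos: [0.4924, -0.0174, 0.1683]
eef_rot: [-179.8, 0.1, -91.7]
contact_force: [0.3, 1.0, 0.4]
gripper_width: 0.0002
gripper_force: 0.0
stop_stud 0.61 [303.0, 240.4] 84 [ 0.51253507 -0.09091639 -0.00317453] [ 0.60008338 -0.05936116  0.04672568] [ 0.55792508 -0.06854339  0.03785849]
stop_button 0.62 [304.2, 239.3] 105 [ 0.51203635 -0.09091639 -0.00496739] [ 0.60008338 -0.05884934  0.04672568] [ 0.5575355  -0.06789454  0.03742269]
stop_button 0.47 [154.3, 220.0] 105 [-1.24743555e-01 -3.36153982e-01 -9.50904959e-06] [0.44423887 0.43269949 1.05290931] [0.40483184 0.39528202 0.03457542]
```

View pics/s1.png

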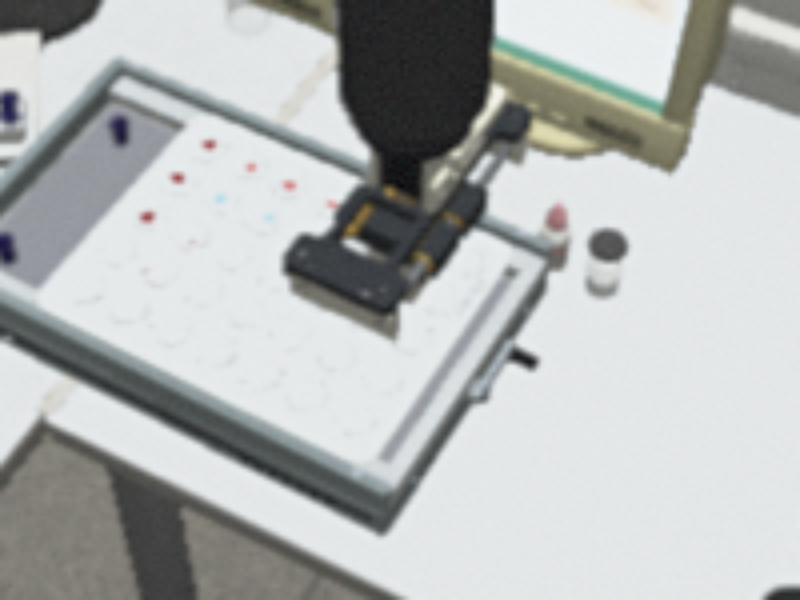

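The button lies flat, with the stud at (525,357) in the crop. Now I go above the bare recess behind the plate.

```bash
python3 -m handwheel '[[1,0.7,6,0,0],[1,1.4,12,0,0],[1,2.1,18,0,0],[1,2.8,24,0,0],[1,3.5,30,0,0],[1,4.1,33,0,0],[1,4.1,33,0,0],[1,4.1,33,0,0]]'
python3 - <<'E'
from h import *
s=get_state();im,dp=imaging.capture('wrist');C=cam('wrist',s)
cv2.imwrite('pics/w2.png',im[:,:,::-1]);print(s['tcp_pos'],s['eef_rot'])
for q in ['typing_plate','sample_cup_1']:
    for o in finder.cut_out('wrist',q)[:3]:
        m=o['region'];v,u=np.nonzero(m);P=at_depth(C,np.c_[u,v],dp)
        print(q,o['p'],o['pixel'],len(P),np.percentile(P,[2,50,98],axis=0).round(3).tolist())
im,dp=imaging.capture('top');C=cam('top')
for o in finder.cut_out('top','sample_cup_1')[:4]:
    m=o['region'];v,u=np.nonzero(m);P=at_depth(C,np.c_[u,v],dp)
    print(o['p'],o['pixel'],len(P),np.percentile(P,[5,50,95],axis=0).round(3).tolist())
E
```

```text
time_s: 6.15
tcp_pos: [0.5338, 0.3095, 0.1652]
eef_rot: [179.9, -0.1, -91.9]
contact_force: [-0.0, -0.2, -0.8]
gripper_width: 0.0001
gripper_force: 0.0
[0.53378409 0.30949692 0.1652438 ] [ 1.79908165e+02 -1.01401353e-01 -9.18509319e+01]
typing_plate 0.68 [291.7, 68.0] 49031 [[0.416, 0.175, 0.064], [0.529, 0.216, 0.066], [0.64, 0.263, 0.067]]
sample_cup_1 0.95 [399.0, 210.3] 507 [[0.441, 0.312, 0.046], [0.447, 0.322, 0.06], [0.457, 0.328, 0.069]]
sample_cup_1 0.71 [203.5, 210.4] 536 [[0.59, 0.305, 0.046], [0.6, 0.315, 0.061], [0.607, 0.322, 0.069]]
0.38 [160.9, 190.7] 38 [[0.592, 0.307, 0.045], [0.6, 0.317, 0.061], [0.605, 0.321, 0.069]]
```

View pics/w2.png

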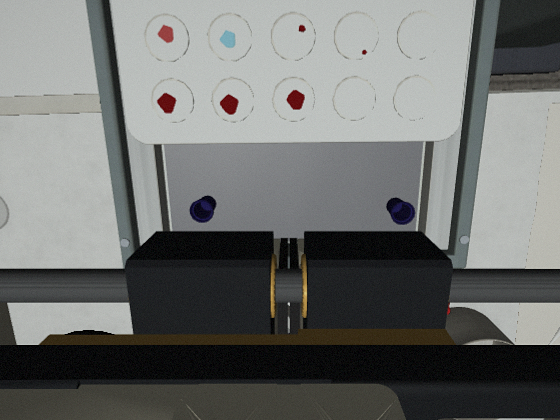

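Between the cups, x≈0.447 and 0.600, there is room, and the plate's rear edge is at y≈0.265. I descend behind it and approach slowly.

```bash
python3 -m handwheel '[[1,0,0.3,-4,0],[1,0,0.3,-8,0],[1,0,0.3,-10.5,0],[1,0,0.3,-11.4,0],[1,0,-0.7,-11.4,0],[1,0,-1.7,-11.4,0],[1,0,-2.5,-11.4,0],[1,0,-2.8,-11.4,0]]' && python3 -m handwheel '[[1,0,-0.3,0,0],[1,0,-0.6,0,0],[1,0,-0.9,0,0],[1,-0.05,-1.2,0,0],[1,-0.05,-1.5,0,0],[1,-0.05,-1.8,0,0],[1,-0.05,-2.1,0,0],[1,-0.1,-2.4,0,0]]'
```

```text
time_s: 7.4
tcp_pos: [0.534, 0.2822, 0.0534]
eef_rot: [-180.0, 0.1, -91.8]
contact_force: [0.6, 0.3, 0.1]
gripper_width: 0.0005
gripper_force: 0.0
time_s: 8.4
tcp_pos: [0.5328, 0.2587, 0.0527]
eef_rot: [-180.0, 0.0, -91.8]
contact_force: [0.5, 2.6, 1.0]
gripper_width: 0.0005
gripper_force: 1.3
```

```bash
python3 -m handwheel '[[1,0,-0.3,0,0],[1,0,-0.6,0,0],[1,-0.05,-0.9,0,0],[1,-0.05,-1.2,0,0],[1,-0.05,-1.5,0,0],[1,-0.05,-1.8,0,0],[1,-0.05,-2.1,0,0],[1,-0.1,-2.4,0,0]]' && python3 -m handwheel '[[1,0,-0.3,0,0],[1,0,-0.6,0,0],[1,-0.05,-0.9,0,0],[1,-0.05,-1.2,0,0],[1,-0.05,-1.5,0,0],[1,-0.05,-1.8,0,0],[1,-0.05,-2.1,0,0],[1,-0.1,-2.4,0,0]]'
cat > m.py <<'E'
from h import *
import sys
s=get_state();print(s['time_s'],s['tcp_pos'])
for n in ['top','scene']:
    im,dp=imaging.capture(n);C=cam(n);cv2.imwrite(f'pics/{n}_{sys.argv[1]}.png',cv2.resize(im[130:290,130:390],None,fx=3,fy=3)[:,:,::-1])
    o=max(finder.cut_out(n,'typing_plate'),key=lambda o:o['region'].sum())
    v,u=np.nonzero(o['region']);P=at_depth(C,np.c_[u,v],dp);k=P[(P[:,2]>.058)&(P[:,2]<.072)]
    c=abs(k[:,0]-.52)<.06;print(n,o['p'],len(k),np.percentile(k[c,1],[.5,99.5]))
    for lo,hi in((.41,.47),(.47,.51),(.53,.57),(.58,.63)):
        a=k[(k[:,0]>lo)&(k[:,0]<hi)];print(lo,np.percentile(a[:,1],[.5,99.5]).round(4),np.median(a[:,2]).round(4))
E
python3 m.py a
```

```text
time_s: 9.4
tcp_pos: [0.5318, 0.2346, 0.0526]
eef_rot: [-180.0, 0.0, -91.8]
contact_force: [0.7, 2.9, 3.3]
gripper_width: 0.0003
gripper_force: 1.7
time_s: 10.4
tcp_pos: [0.5307, 0.2105, 0.0525]
eef_rot: [-180.0, -0.0, -91.8]
contact_force: [-0.2, 3.4, 2.9]
gripper_width: 0.0
gripper_force: 1.7
10.4 [0.53067655 0.21049786 0.05254558]
top 0.64 10262 [-0.09867947  0.18645555]
0.41 [-0.0967  0.1955] 0.0658
0.47 [-0.0981  0.1876] 0.0657
0.53 [-0.1011  0.1804] 0.0658
0.58 [-0.101   0.1846] 0.0656
scene 0.97 6062 [-0.10128966  0.19522403]
0.41 [-0.0985  0.1975] 0.0646
0.47 [-0.1003  0.1957] 0.0647
0.53 [-0.1024  0.1949] 0.0647
0.58 [-0.1033  0.193 ] 0.0645
```

View pics/top_a.png

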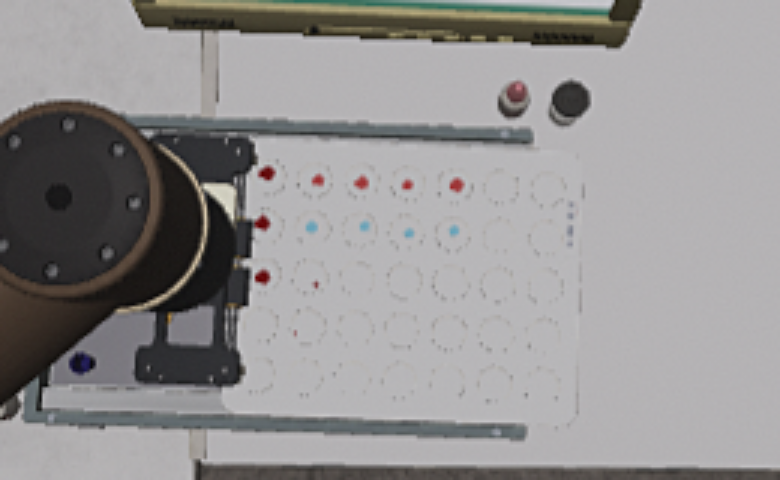

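The plate slides straight, with its front edge at column ~578 of the crop and the fence ends at ~528. Now I measure the open end precisely from the first pictures' depth.

Run:
```python
from h import *
V,U=np.mgrid[150:300,180:360];px=np.c_[U.ravel(),V.ravel()]
for n in ['top','scene']:
    C=cam(n);P=at_depth(C,px,np.load(n+'0.npy'))
    for lo,hi in((.41,.45),(.45,.50),(.55,.6),(.6,.635)):
        a=P[(P[:,0]>lo)&(P[:,0]<hi)&(P[:,2]>.052)&(P[:,2]<.07)&(P[:,1]>-.08)]
        print(n,lo,np.percentile(a[:,1],[.5,1,3]).round(4))
    a=P[(P[:,2]>.069)&(P[:,2]<.078)&(P[:,1]>-.08)]
    for s in (a[:,0]<.405,a[:,0]>.645): print('fence',np.sort(a[s][:,1])[:6].round(4))
C=cam('top');print(at_z(C,[[305,274],[307.3,175]],.072))
```

```text
top 0.41 [-0.0531 -0.0528 -0.0452]
top 0.45 [-0.0553 -0.0528 -0.0475]
top 0.55 [-0.0576 -0.0552 -0.0499]
top 0.6 [-0.0578 -0.0551 -0.0498]
fence [-0.0545 -0.0542 -0.0519 -0.0519 -0.0517 -0.0517]
fence [-0.0593 -0.0591 -0.059  -0.0564 -0.0562 -0.0541]
scene 0.41 [-0.0569 -0.0554 -0.0501]
scene 0.45 [-0.0576 -0.0571 -0.0516]
scene 0.55 [-0.0601 -0.0591 -0.053 ]
scene 0.6 [-0.0608 -0.0599 -0.0534]
fence [-0.0555 -0.0554 -0.0542 -0.0529 -0.0517 -0.0515]
fence [-0.0611 -0.0591 -0.0586 -0.0571 -0.0549 -0.0521]
[[ 0.3929226  -0.05435377  0.072     ]
 [ 0.64525574 -0.05996674  0.072     ]]
```

Overhang is now ~42.5 mm, so 27.5 mm more, slowly.

```bash
python3 -m handwheel '[[1,0,-0.3,0,0],[1,0,-0.6,0,0],[1,-0.05,-0.9,0,0],[1,-0.05,-1.2,0,0],[1,-0.05,-1.5,0,0],[1,-0.05,-1.8,0,0],[1,-0.05,-2.1,0,0],[1,-0.1,-2.4,0,0]]' && python3 -m handwheel '[[1,0,-0.2,0,0],[1,0,-0.35,0,0],[1,0,-0.35,0,0],[1,0,-0.35,0,0]]' && python3 m.py b
```

```text
time_s: 11.6
tcp_pos: [0.5297, 0.1865, 0.0526]
eef_rot: [180.0, 0.0, -91.8]
contact_force: [0.6, 1.2, -2.0]
gripper_width: 0.0007
gripper_force: 0.7
time_s: 12.1
tcp_pos: [0.5295, 0.183, 0.0526]
eef_rot: [180.0, -0.0, -91.8]
contact_force: [0.7, 0.4, -0.3]
gripper_width: 0.0007
gripper_force: 0.0
12.1 [0.52952728 0.18300226 0.05256985]
top 0.9 10026 [-0.12655481  0.15571849]
0.41 [-0.1231  0.1665] 0.0659
0.47 [-0.1262  0.1575] 0.0658
0.53 [-0.1267  0.1481] 0.0658
0.58 [-0.1277  0.1528] 0.0657
scene 0.81 6222 [-0.12803156  0.1690541 ]
0.41 [-0.126   0.1714] 0.0645
0.47 [-0.1266  0.1691] 0.0646
0.53 [-0.1293  0.1682] 0.0646
0.58 [-0.1304  0.1661] 0.0647
```

Overhang ≈ 70 mm. I back off, lift clear and check.

```bash
python3 -m handwheel '[[1,0,1,0,0],[1,0,3,0,0],[1,0,4,0,0],[1,0,4,4,0],[1,0,4,9,0],[1,0,4,14,0],[1,-4,10,17,0],[1,-8,16,17,0]]' && python3 -m handwheel '[[1,-3,6,0,0],[1,-6,12,0,0],[1,-9,18,0,0],[1,-9,22,0,0],[1,-9,22,0,0]]' && python3 m.py c
python3 - <<'E'
import cv2,numpy as np
a=cv2.imread('pics/top_c.png');b=cv2.imread('pics/scene_c.png')
cv2.imwrite('pics/both.png',cv2.resize(np.vstack([a[:470],b]),(480,580) if 0 else (490,600)))
E
```

```text
time_s: 13.3
tcp_pos: [0.4631, 0.3251, 0.2234]
eef_rot: [-179.8, 0.2, -91.9]
contact_force: [1.7, 1.3, -0.7]
gripper_width: 0.0008
gripper_force: 0.0
time_s: 13.92
tcp_pos: [0.3711, 0.5468, 0.2194]
eef_rot: [180.0, -0.1, -91.6]
contact_force: [-0.9, -0.7, -0.0]
gripper_width: 0.0004
gripper_force: 0.0
13.925 [0.371149   0.54676589 0.21939194]
top 0.83 10691 [-0.1266937   0.17009804]
0.41 [-0.1237  0.1725] 0.0659
0.47 [-0.1265  0.1715] 0.0659
0.53 [-0.1269  0.1686] 0.0658
0.58 [-0.1273  0.1674] 0.0658
scene 0.6 6129 [-0.12742225  0.16695724]
0.41 [-0.1249  0.1708] 0.0645
0.47 [-0.1274  0.1671] 0.0647
0.53 [-0.1276  0.1649] 0.0647
0.58 [-0.1291  0.1655] 0.0646
```

View pics/both.png

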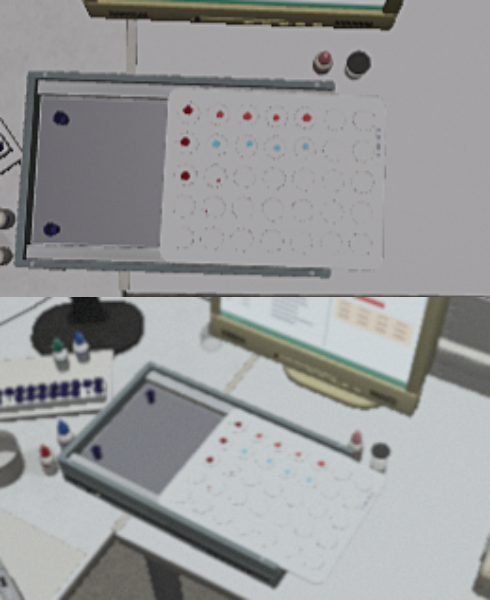

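The plate lies flat and overhangs the open end, with its front edge at column ~384 and the fence ends at ~331. Both cups stand at (61,118) and (52,229), and the bottles are undisturbed. I hand it in.

```bash
python3 -c "
from plant import r
print(r.close_job())"
```

```text
the job is handed in; nothing more can be done
None
```

The button was pushed over and lay flat before the plate moved. The plate now lies flat with about 7 cm (roughly 70 mm measured) over the open end, the cups and bottles in view are still standing, and the job was handed in at about 14 s.

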